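# Snap the hand magnifier into its spring clips

## Robot

A 6-joint arm with a two-finger parallel gripper is mounted at the origin on the work surface. World frame = base frame: x ahead of the robot, y to its left, z up, the work surface at z = 0. Lengths are in m, angles in degrees, forces in N, time in s.
With the tool pointing down it reaches from about 0.3 to 0.75 m from the base axis. Payload 8.5 kg.
Tool frame: the origin (TCP) lies at the centre of the arm's flange, where the gripper is bolted on; the fingertips stand 173 mm ahead of it and the grasp point (between the pads) lies env.pinch_z ahead of it (env.pinch_z is the distance from the TCP to the grasp point, in m); z points along the fingers, y is the line along which they close (so a half turn about z gives the same grasp; the last joint's range is limited). The gripper opens to 85 mm and grips with 20 to 120 N. Pads are 22 mm wide; open, the fingers measure 114 mm over their backs; the gripper's body (76 mm by 85 mm) begins 54 mm behind the grasp point. The pads swing forward as they close: fully open they stand 13 mm farther back than shut.
Start: joints at [51.492, 21.807, 74.336, -0, 83.858, -12.336], TCP at [0.243, 0.494, 0.405] pointing down, gripper open.
Joint ranges: [-178.18, 178.18], [-50.72, 133.34], [12.68, 142.11], [-81.47, 261.47], [9.98, 163.14], [-165.26, 165.26]. Speed limits (degrees/s): [136.94, 136.94, 180, 180, 180, 180].

## Interface

Orientations are given as a 3x3 rotation matrix whose columns are the frame's x, y, z axes.
In Python, from rig import env, get_image, job, spotter gives the robot as it stands. The module is installed in compiled form; this text tells all that it offers.
- The arm moves only by the shell command python3 -m creep 'ROWS' [FORCE]. ROWS is text: rows parted by semicolons, each of 7 numbers parted by spaces: the turn, a rotation vector about the tool's x, y, z in units of 8 degrees (1.0 is 8 degrees), then the shift along the tool's x, y, z in units of 30 mm (1.0 is 30 mm), then the finger opening in mm, from 0 to 85.4. A call has 1 to 12 rows; each row is the pose to reach, as a shift and turn from the pose commanded when the call began, along the tool's axes at that moment; what a row does not reach only later rows make up. A row lasts 1/10 s, in which the tool goes at most 50 mm and 8.59 degrees, less where a joint would pass 70% of its speed; a pose out of reach is approached as far as the arm can. A call with a gripper value outside its range is refused whole. The fingers move at their own pace and stop on an object; FORCE is the grip in N (left out, the last holds). Time passes only in rows, so rows that repeat a pose let the fingers close. It gives the time, the measured TCP pose, the force, the opening and the grip force at its end, in the units of the state.
- env.observe(): the state, without advancing time (a new reading comes with each control period).
- get_image(name): name is "scene" or "top" or "wrist"; returns a dict with "image" (384x512x3 uint8, blue, green, red), "depth" (384x512 float32, m along the optical axis (not along the pixel's ray), 0 where there is no reading), "intrinsics" (3x3 intrinsics, pixels), "D" ([k1, k2, p1, p2, k3] as OpenCV has them; the pictures are not rectified), "view" (4x4, takes a point from world to camera coordinates). Camera axes: x right, y up, looking along -z (the intrinsics and any distortion apply to the point x, -y, -z); pixel columns grow to the right and rows downward; lengths in m; the calibration is good to about 2 mm. A picture is of the moment at which its call begins.
- job.close_job(): hands the job in; it is judged then, once.
Trained networks look in a picture, given as the dict that the camera call returned (one of the last four; its "shot" number tells which), for a name from the list of things; names that differ only in an ending like _2 or _b are one class to them, and where a whole thing is asked for, a point or a joint stands for the part that bears it (a point fixed in the world has none). Each returns a list of dicts, best first, with "p" (0 to 1); they miss things now and then, are a little off and sometimes report something else, mostly with a low value. They report only what shows in the picture. A call takes as long as a camera call. They do not tell look-alikes from the thing itself.
- spotter.boxes_of(label, picture): "xy" ([column, row] in pixels, amid what is visible of it).
The state is a dict: "time_s": time; "q": joint angles; "qvel": joint speeds; "joint_efforts": joint torques, N m; "position": TCP position; "tool_rot": TCP orientation; "ft_force": force on the tool from outside, world axes, zero at the start; "wrist_torque": the same for the moment, N m; "grip_width": finger opening in m; "gripper_force": force on a finger pad.
Only numpy, scipy, OpenCV 4.12 (cv2) and the standard library are available. Lean on these libraries where they do the work, as an engineer would, in place of code of your own. Each camera call takes 0.05 s, during which the arm holds its last target. There are 200 camera calls.

## Task

Pick up the hand magnifier lying on the walnut box lid and press its round handle straight down into the two spring clips of the maple holder until both snap around it and the handle sits fully home, with the lens out over the open end, away from the tall grooved block. The clip bar is delicate and its height has been changed by an unknown amount, so feel your way: press gently, no harder than the clips need. Leave the tin tray, the mug and the jar where they are.

Things in the scene. Friction and masses are not known exactly. Their poses are not given: they have to be found in the camera images.
- handle_mid (a point): Middle of the hand magnifier's round beech handle, on its axis. Handle 16 mm across, 120 mm long, with a 20 mm square brass cap 14 mm long at each end; lying down, the axis is 10 mm above what it lies on. Axes: x along the handle to the lens, z up as it lies. Mass about 0.15 kg, heavier towards the lens. Starts on the lid.
- lens_mid (a point): Centre of the magnifier's round lens (brass rim, 78 mm across, 10 mm thick), on the handle's axis 119 mm from handle_mid.
- lid: Walnut box lid lying top up, fixed: flat slab 260 (x) by 120 (y) by 24 mm high; origin at the centre of its underside. The magnifier lies along it on top.
- holder: Maple holder, fixed. Origin on its underside, midway between the clips; x points from the grooved block to the open end, z up. Base 70 mm wide, 24 mm high, x = -118 to +70 mm. Two brass spring clips centred at x = -42 and +42 mm, each 12 mm long: 72 mm is free between them for a gripper. The handle goes in along x at y = 0, with 12 mm of play either way before a cap meets a clip.
- clip_line (a point): Point on the holder, 86 mm above its origin: the MIDDLE of the range of the seated handle's axis. The 24 mm wide clip bar can be set anywhere from 16 mm lower to 16 mm higher; its present height is not given and must be felt or seen. Axes as the holder's. This point stays with the base, not with the bar.
- clip_feel (a point): Same point as clip_line. Each clip is two hinged spring leaves with rounded lips: throat 11 mm, 7 mm above the seated axis; mouth about 33 mm at the leaf tops, 21 mm above it; bar top 32 mm below it. Pressing in takes a push of 8 to 13 N for both clips; then the force drops, then rises steeply on the hard floor. Over 30 N between magnifier and holder harms the bar.
- block_top (a point): Centre of the top of the tall grooved block (edge-piece holder) on the holder's closed end, 110 mm above the underside; 30 mm (x) by 70 mm (y), from x = -118 to -88 mm, with puzzle pieces standing in it to 127 mm. The lens must point away from it.
- rest_near (a joint): Small sprung cork pad in the floor of the clip at x = -42 mm: 0 = up (clip empty), grows as the handle presses it down, about 0.003 m when the handle is home.
- rest_far (a joint): The same pad in the clip at x = +42 mm.
- tray: Tin sorting tray, loose, 120 (x) by 220 (y) mm, 22 mm high; origin at the centre of its underside. Bystander.
- mug: White mug, loose, 76 mm across, 90 mm high; origin at the centre of its underside. Bystander.
- jar: Glass jar with a wooden cap, loose, 70 mm across, 100 mm high; origin at the centre of its underside. Bystander.
There are look-alikes about, which are no part of the job. There is more than one size of the part that bears handle_mid; the job needs the largest.

How it is judged (in metres and radians):
On the way, in this order (a step that is already met when the one before it is completed fails the run):
1. the magnifier is lifted clear of the lid (height (world z) of handle_mid above 0.075 m), for 0.1 s.
2. the handle is snapped home in both clips, lens over the open end (value of joint each of rest_near, rest_far above 0.0015 m and x of lens_mid in the frame of holder above 0.09 m and y of handle_mid in the frame of holder between -0.005 and 0.005 m), for 0.2 s.
At the end, for the whole second after the job is handed in: The handle rests in both clips, pressing both cork pads down over 1.5 mm, its middle within 5 mm sideways and 16 mm lengthwise of the midpoint between the clips, in line with the holder within 0.08 rad, the lens over the open end (over 90 mm from the holder origin), at rest (all of step 2 and x of handle_mid in the frame of holder between -0.016 and 0.016 m and angle between the x axis of handle_mid and the x axis of holder, either way round below 0.08 rad and linear speed of magnifier below 0.02 m/s); the robot touches nothing.
It fails at once if the magnifier is pressed against the holder with more than 30 N (contact force between magnifier and holder above 30 N).
It fails at once if the robot pushes on the holder itself with more than 30 N (contact force between any of the fingers, the arm and holder above 30 N).
It fails at once if the tin tray, the mug or the jar is shifted by more than 30 mm (distance of any of tray, mug, jar from where it was at the start of the episode above 0.03 m).
It also fails if it takes over 51 s, if anything falls off the work surface, if the arm or the gripper's body presses on something with over 40 N, if the wrist force passes 120 N, or if a joint passes its speed limit or range.

## Working session

There is one attempt and no reset: what is moved stays moved. The work goes in short steps, Python scripts to look and compute and a shell command to move; the robot and the scene stay as the last step left them, time stands still between calls to the robot, and variables do not carry over. Pictures are saved under pics/ and viewed, at most 10 in all, crops included, and the job is handed in when it is done.

```bash
mkdir -p pics; cat > h.py <<'E'
import numpy as np,cv2
from rig import env,get_image,job,spotter
def world(p,u,v,d=None,z=None):
    n=cv2.undistortPoints(np.array([[[u,v]]],float),p["intrinsics"],np.array(p["D"],float))[0,0]
    r=np.array([n[0],-n[1],-1.]);V=np.linalg.inv(p["view"])
    if z is not None:
        R=V[:3,:3]@r; t=(z-V[2,3])/R[2]; return V[:3,3]+t*R
    if d is None:
        a=p["depth"][int(v)-2:int(v)+3,int(u)-2:int(u)+3]; a=a[a>0]; d=np.median(a) if a.size else np.nan
    return V[:3,:3]@(r*d)+V[:3,3]
def cloud(p):
    H,W=p["depth"].shape
    uv=np.stack(np.meshgrid(np.arange(W),np.arange(H)),-1).reshape(-1,1,2).astype(float)
    n=cv2.undistortPoints(uv,p["intrinsics"],np.array(p["D"],float))[:,0]
    d=p["depth"].reshape(-1); V=np.linalg.inv(p["view"])
    X=np.c_[n[:,0]*d,-n[:,1]*d,-d]@V[:3,:3].T+V[:3,3]; X[d<=0]=np.nan
    return X.reshape(H,W,3)
E
python3 - <<'E'
from h import *
np.set_printoptions(precision=3,suppress=True)
s=env.observe();print(s["time_s"],s["tool_rot"],env.pinch_z,s["ft_force"])
ims=[]
for n in["scene","top"]:
    p=get_image(n);ims.append(p)
    for l in["handle_mid","lens_mid","lid","holder","block_top","tray","mug","jar"]:
        for b in spotter.boxes_of(l,p)[:4]:
            u,v=b["xy"];print(n,l,round(b["p"],2),np.round([u,v]),world(p,u,v))
    cv2.imwrite(f"pics/{n}.png",p["image"])
print(env.observe()["time_s"])
E
```

```text
0.0 [[-0.897  0.441 -0.001]
 [ 0.441  0.897 -0.001]
 [ 0.    -0.001 -1.   ]] 0.1547 [-0.557 -0.648  0.296]
scene handle_mid 0.62 [251. 182.] [ 0.425 -0.038  0.011]
scene handle_mid 0.59 [196. 202.] [ 0.595 -0.18   0.035]
scene handle_mid 0.54 [130. 176.] [ 0.609 -0.433  0.081]
scene handle_mid 0.52 [194. 141.] [ 0.296 -0.341  0.001]
scene lens_mid 0.81 [199. 199.] [ 0.58  -0.175  0.036]
scene lens_mid 0.61 [188. 134.] [ 0.279 -0.377  0.009]
scene lens_mid 0.58 [315. 203.] [0.475 0.218 0.069]
scene lid 0.98 [200. 188.] [ 0.537 -0.194  0.037]
scene lid 0.41 [197. 198.] [ 0.578 -0.187  0.035]
scene holder 0.9 [312. 203.] [0.479 0.208 0.069]
scene block_top 0.64 [312. 204.] [0.48  0.21  0.068]
scene tray 0.9 [240. 270.] [0.771 0.058 0.008]
scene mug 0.82 [359. 269.] [0.629 0.42  0.005]
scene mug 0.48 [196. 201.] [ 0.593 -0.183  0.036]
scene jar 0.85 [130. 173.] [ 0.604 -0.432  0.095]
top handle_mid 0.78 [268. 224.] [ 0.439 -0.048  0.01 ]
top handle_mid 0.78 [357. 266.] [ 0.28  -0.369  0.01 ]
top handle_mid 0.56 [304. 183.] [ 0.587 -0.182  0.037]
top lens_mid 0.71 [268. 228.] [ 0.424 -0.047  0.008]
top lens_mid 0.59 [352. 269.] [ 0.269 -0.354  0.008]
top lid 0.93 [312. 203.] [ 0.514 -0.211  0.026]
top holder 0.63 [196. 220.] [0.456 0.21  0.074]
top block_top 0.64 [199. 219.] [0.456 0.197 0.097]
top tray 0.95 [240. 133.] [0.783 0.052 0.007]
top jar 0.89 [380. 178.] [ 0.591 -0.446  0.101]
0.9
```

```bash
python3 - <<'E'
import cv2,numpy as np
a=cv2.imread("pics/scene.png")[90:330,80:420];b=cv2.imread("pics/top.png")[90:310,150:420]
cv2.imwrite("pics/s2.png",cv2.resize(a,None,fx=2.3,fy=2.3,interpolation=cv2.INTER_CUBIC))
cv2.imwrite("pics/t2.png",cv2.resize(b,None,fx=2.7,fy=2.7,interpolation=cv2.INTER_CUBIC))
E
```

```text
(no output)
```

View pics/s2.png

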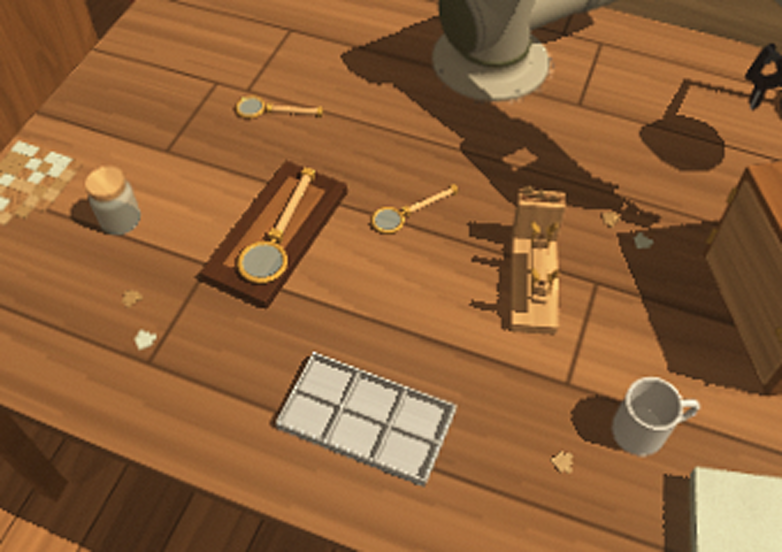

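View pics/t2.png

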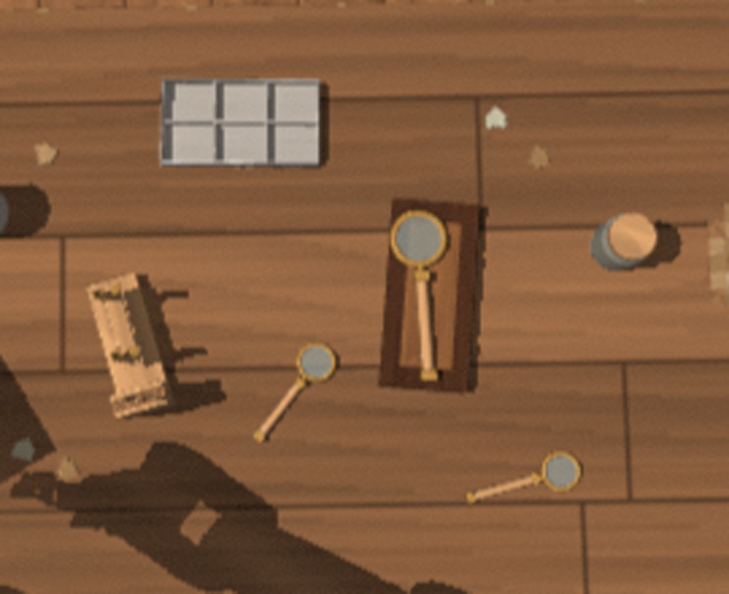

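The scene picture shows three magnifiers (full-image pixels): the big one on the lid (handle about 207,178, lens 194,203), a smaller one on the table (lens 248,185) and another small one at the back (lens 188,136). The one on the lid is the largest and matches the description. The holder's block end faces the robot, at top-image (202,240), and its open end is at (193,194), pointing to +x.

```bash
python3 - <<'E'
from h import *
np.set_printoptions(precision=4,suppress=True)
p=get_image("top");C=cloud(p);s=get_image("scene");S=cloud(s)
def rect(P,n):
    (c,wh,a)=cv2.minAreaRect(P[:,:2].astype(np.float32)*1000);print(n,len(P),np.round(c,1),np.round(wh,1),round(a,1))
for n,X in[("top",C),("scene",S)]:
    P=X.reshape(-1,3)
    h=P[(abs(P[:,0]-.46)<.15)&(abs(P[:,1]-.21)<.1)]
    print(np.histogram(h[:,2],bins=np.arange(0.01,.14,.008)))
    b=h[(h[:,2]>.018)&(h[:,2]<.03)];rect(b,n+" base")
    b=h[(h[:,2]>.015)];rect(b,n+" all")
    k=h[(h[:,2]>.1)];rect(k,n+" blk") if len(k)>3 else 0
    l=P[(abs(P[:,0]-.53)<.2)&(abs(P[:,1]+.2)<.13)&(P[:,2]>.015)];rect(l,n+" lid");print(np.percentile(l[:,2],[5,50,95]))
# magnifier pixels in top
for u,v in[(308.9,229.3),(305.9,190.7),(304.8,177.8)]: print(world(p,u,v),world(p,u,v,z=.042))
cv2.imwrite("pics/mag.png",np.hstack([cv2.resize(p["image"][155:245,275:345],None,fx=5.5,fy=5.5,interpolation=cv2.INTER_CUBIC),cv2.resize(p["image"][180:270,165:235],None,fx=5.5,fy=5.5,interpolation=cv2.INTER_CUBIC)]))
E
```

```text
(array([114, 307, 193,  13,   4,   3,  32, 100,  34,   5,  16,  26, 126,
        65,  18,   3]), array([0.01 , 0.018, 0.026, 0.034, 0.042, 0.05 , 0.058, 0.066, 0.074,
       0.082, 0.09 , 0.098, 0.106, 0.114, 0.122, 0.13 , 0.138]))
top base 452 [465.4 209.8] [187.8  69.8] 15.7
top all 989 [438.6 196.1] [247.2  82.4] 16.2
top blk 232 [455.  206.3] [166.4  69.8] 15.3
top lid 2291 [ 536.8 -197. ] [131.3 279.3] 84.8
[0.0185 0.0269 0.043 ]
(array([ 28, 416, 129,  17,  19,  19,  38, 156,  44,  50,  58,  39, 137,
        48,  29,   0]), array([0.01 , 0.018, 0.026, 0.034, 0.042, 0.05 , 0.058, 0.066, 0.074,
       0.082, 0.09 , 0.098, 0.106, 0.114, 0.122, 0.13 , 0.138]))
scene base 532 [475.5 215.9] [177.4  70.1] 16.3
scene all 1208 [467.5 213.5] [194.2  70.6] 16.5
scene blk 246 [456.2 209.6] [169.8  67.3] 16.0
scene lid 1918 [ 530.9 -199.7] [123.2 262.6] 84.6
[0.021  0.026  0.0418]
[ 0.4152 -0.1954  0.0423] [ 0.4152 -0.1955  0.042 ]
[ 0.5567 -0.1892  0.0389] [ 0.5563 -0.1888  0.042 ]
[ 0.6044 -0.1865  0.0398] [ 0.6041 -0.1862  0.042 ]
```

View pics/mag.png

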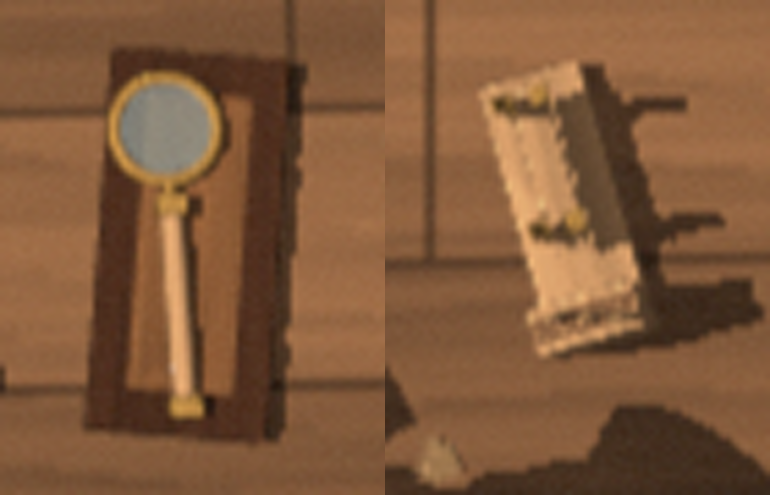

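The close crop confirms the big magnifier on the lid, with its lens toward +x. The holder's clips sit on the far side of its block.

```bash
python3 -m creep '-0 0 -3.6 -17.3 -16.95 0 85;0 0 -3.6 -17.3 -16.95 0 85;0 0 -3.6 -17.3 -16.95 0 85;0 0 -3.6 -17.3 -16.95 0 85;0 0 -3.6 -17.3 -16.95 0 85;0 0 -3.6 -17.3 -16.95 0 85;0 0 -3.6 -17.3 -16.95 0 85;0 0 -3.6 -17.3 -16.95 0 85;0 0 -3.6 -17.3 -16.95 0 85;0 0 -3.6 -17.3 -16.95 0 85;0 0 -3.6 -17.3 -16.95 0 85;0 0 -3.6 -17.3 -16.95 0 85' 60; python3 - <<'E'
from h import *
s=env.observe();print(s["q"],s["position"],s["tool_rot"],s["ft_force"])
E
```

```text
time_s: 2.2
position: [0.4378, -0.0615, 0.405]
tool_rot: [[-0.999, -0.045, 0.001], [-0.045, 0.999, -0.0], [-0.001, -0.0, -1.0]]
ft_force: [1.4, 1.0, 0.0]
grip_width: 0.0848
gripper_force: 0.0
[-2.34145663e+01  1.09016630e+01  9.01573531e+01  6.53021476e-03
  7.88996070e+01 -1.16015483e+02] [ 0.43777012 -0.06151799  0.40502934] [[-9.98970591e-01 -4.53570066e-02  7.07140278e-04]
 [-4.53571474e-02  9.98970818e-01 -1.84342755e-04]
 [-6.98051266e-04 -2.16226857e-04 -9.99999733e-01]] [1.42911164 1.02428096 0.00987444]
```

```bash
python3 -m creep '0 0 0 -1.37 -4.42 2 85;0 0 0 -1.37 -4.42 2.5 85;0 0 0 -1.37 -4.42 2.5 85;0 0 0 -1.37 -4.42 2.5 85;0 0 0 -1.37 -4.42 2.5 85' ; python3 - <<'E'
from h import *
np.set_printoptions(precision=4,suppress=True)
p=get_image("wrist");cv2.imwrite("pics/w1.png",p["image"])
s=env.observe();print(s["position"],s["tool_rot"],s["ft_force"])
C=cloud(p)
m=(C[...,2]>.037)&(C[...,2]<.05)&(abs(C[...,1]+.192)<.05);print(m.sum())
P=C[m]
for x in np.arange(.41,.56,.015):
    q=P[abs(P[:,0]-x)<.004]
    if len(q)>5:print(round(x,3),q[:,1].min(),np.median(q[:,1]),q[:,1].max(),q[:,2].max())
for l in["handle_mid","lens_mid"]:
    for b in spotter.boxes_of(l,p)[:2]:print(l,b["p"],b["xy"],world(p,*b["xy"]))
E
```

```text
time_s: 2.7
position: [0.4849, -0.1909, 0.3288]
tool_rot: [[-0.999, -0.044, -0.002], [-0.044, 0.999, 0.001], [0.002, 0.001, -1.0]]
ft_force: [1.4, 0.5, 0.3]
grip_width: 0.0852
gripper_force: 0.0
[ 0.4847 -0.1897  0.3298] [[-0.999  -0.0453 -0.0004]
 [-0.0453  0.999   0.0005]
 [ 0.0004  0.0006 -1.    ]] [0.3739 1.3071 0.0081]
4675
0.41 -0.19985979492924508 -0.1908995346920409 -0.18195272076500427 0.04492971770778309
0.425 -0.20040102096901943 -0.1904435231834011 -0.18052231087481269 0.04599833284442584
0.44 -0.19747260795462876 -0.18968321701452978 -0.18262607609760148 0.04367208820288182
0.455 -0.1968916442427319 -0.1890725883016822 -0.18179128999941677 0.043780066689788955
0.47 -0.19622639371697717 -0.18844842923860233 -0.1810522835328815 0.04370476690350705
0.485 -0.1948785712844906 -0.1877290502679011 -0.18019692043924398 0.04348179748346376
0.5 -0.19430612040056502 -0.18736623369157163 -0.18031827029330952 0.04345434369467738
0.515 -0.1937118755737849 -0.18634927400248058 -0.17949763379481565 0.044417457434146046
0.53 -0.1931396739193194 -0.1856241590770738 -0.17876023386467582 0.04360448200254252
0.545 -0.19507642755993687 -0.18501541983468814 -0.17518496945994413 0.04528265648817181
0.56 -0.19478439030379063 -0.18515523873542578 -0.17565095097718453 0.04559388345094201
handle_mid 0.92 [251.2, 268.5] [ 0.5708 -0.1854  0.0385]
handle_mid 0.57 [421.3, 124.1] [ 0.4259 -0.028   0.0089]
lens_mid 0.86 [423.6, 124.2] [ 0.4259 -0.0258  0.0091]
lens_mid 0.81 [255.2, 273.4] [ 0.5774 -0.1811  0.0366]
```

View pics/w1.png

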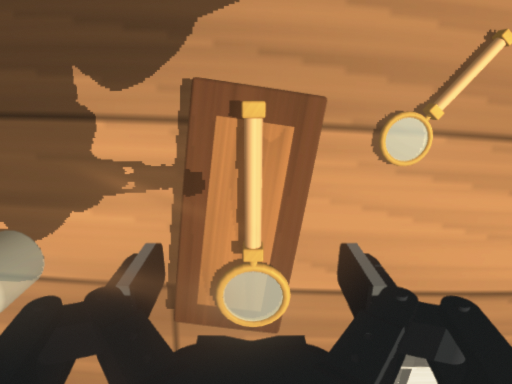

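```bash
python3 -m creep '0 0 0 -0.15 0.06 1.6 60;0 0 0 -0.15 0.06 3.2 50;0 0 0 -0.15 0.06 4 45;0 0 0 -0.15 0.06 4.3 45;0 0 0 -0.15 0.06 4.3 45' 80; python3 - <<'E'
from h import *
s=env.observe();print(s["position"],s["ft_force"])
E
```

```text
time_s: 3.35
position: [0.4893, -0.1872, 0.2011]
tool_rot: [[-0.999, -0.047, -0.0], [-0.047, 0.999, 0.0], [0.0, 0.0, -1.0]]
ft_force: [0.6, 0.3, -0.1]
grip_width: 0.0449
gripper_force: 0.0
[ 0.48933273 -0.18722154  0.20113611] [ 0.61980684  0.31672621 -0.13760532]
```

```bash
python3 -m creep '0 0 0 0 0 0 5;0 0 0 0 0 0 5;0 0 0 0 0 0 5;0 0 0 0 0 0 5;0 0 0 0 0 0 5;0 0 0 0 0 0 5' 80
```

```text
time_s: 3.95
position: [0.4894, -0.1879, 0.2027]
tool_rot: [[-0.999, -0.046, 0.003], [-0.046, 0.999, -0.002], [-0.003, -0.002, -1.0]]
ft_force: [-1.5, 2.0, 8.8]
grip_width: 0.013
gripper_force: 78.2
```

```bash
python3 -m creep '0 0 0 0 0 0 40;0 0 0 0 0 0 40;0 0 0 0 0 0 40;0 0 0 0 0 0.1 18;0 0 0 0 0 0.1 18;0 0 0 0 0 0.1 18;0 0 0 0 0 0.1 18' 20; python3 -m creep '0 0 0 0 0 0 5;0 0 0 0 0 0 5;0 0 0 0 0 0 5;0 0 0 0 0 0 5' 20; python3 - <<'E'
from h import *
p=get_image("wrist");cv2.imwrite("pics/w2.png",p["image"][150:,100:420])
E
```

```text
time_s: 4.65
position: [0.4892, -0.188, 0.1977]
tool_rot: [[-0.999, -0.046, 0.0], [-0.046, 0.999, -0.0], [-0.0, -0.0, -1.0]]
ft_force: [0.2, -0.1, 0.8]
grip_width: 0.0181
gripper_force: 0.3
time_s: 5.05
position: [0.4892, -0.1879, 0.1978]
tool_rot: [[-0.999, -0.046, 0.0], [-0.046, 0.999, -0.0], [-0.0, -0.0, -1.0]]
ft_force: [0.4, -0.8, 2.2]
grip_width: 0.0151
gripper_force: 20.2
```

View pics/w2.png

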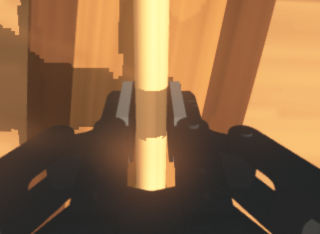

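```bash
python3 -m creep '0 0 0 0 0 0 5;0 0 0 0 0 0 5;0 0 0 0 0 0 5;0 0 0 0 0 -0.3 5;0 0 0 0 0 -1 5;0 0 0 0 0 -2 5;0 0 0 0 0 -3 5;0 0 0 0 0 -4 5;0 0 0 0 0 -5 5;0 0 0 0 0 -5 5' 70; python3 - <<'E'
from h import *
np.set_printoptions(precision=4,suppress=True)
p=get_image("wrist");s=env.observe();print(s["position"],s["ft_force"],s["wrist_torque"],s["q"])
C=cloud(p);cv2.imwrite("pics/w3.png",p["image"])
h=s["position"][2]-.164
m=(abs(C[...,2]-h)<.04)&(abs(C[...,1]+.187)<.015);P=C[m]
for x in np.arange(.40,.64,.02):
    q=P[abs(P[:,0]-x)<.004]
    if len(q)>5:print(round(x,3),np.median(q[:,1]),np.percentile(q[:,2],[5,50,98]))
print(h)
E
```

```text
time_s: 6.1
position: [0.4892, -0.1878, 0.3514]
tool_rot: [[-0.999, -0.046, 0.005], [-0.046, 0.999, -0.003], [-0.005, -0.004, -1.0]]
ft_force: [0.4, -0.6, -2.4]
grip_width: 0.0134
gripper_force: 68.4
[ 0.489  -0.1877  0.3491] [-0.2968  0.7071 -1.3225] [-0.0363  0.0371 -0.0028] [ -33.9616   21.9668   83.8959    0.0008   73.9906 -126.5969]
0.42 -0.1907085149035665 [0.1961 0.1975 0.1988]
0.44 -0.18990736859871224 [0.1901 0.1945 0.1964]
0.46 -0.1889358203781606 [0.1906 0.1946 0.1964]
0.48 -0.18607347571456118 [0.1872 0.2023 0.2247]
0.5 -0.1873697351001553 [0.1924 0.1953 0.2241]
0.52 -0.186198037275768 [0.191  0.1946 0.1964]
0.54 -0.18942966015388268 [0.1882 0.1921 0.1952]
0.18514451712232186
```

View pics/w3.png

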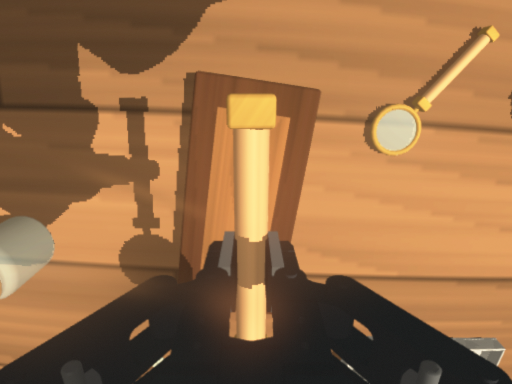

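```bash
python3 -m creep '0 0 0 -0.1 0.7 0 5;0 0 -0.2 -0.1 2 0 5;0 0 -0.4 -0.2 3.4 0 5;0 0 -0.6 -0.2 4.8 0 5;0 0 -0.8 -0.3 6.2 0 5;0 0 -1 -0.4 7.6 0 5;0 0 -1.2 -0.5 9 0 5;0 0 -1.4 -0.6 10.4 0 5;0 0 -1.65 -0.7 11.7 0 5;0 0 -1.65 -0.7 12.7 0 5;0 0 -1.65 -0.72 13.2 0 5;0 0 -1.65 -0.72 13.48 0 5'; python3 -m creep '0 0 0 0 0 0 5;0 0 0 0 0 0 5'; python3 - <<'E'
from h import *
np.set_printoptions(precision=4,suppress=True)
s=env.observe();print(s["position"],s["tool_rot"],s["ft_force"])
for n in["wrist","scene","top"]:
    p=get_image(n);C=cloud(p);np.save(f"c_{n}.npy",C);cv2.imwrite(f"pics/h_{n}.png",p["image"])
    P=C.reshape(-1,3);a=np.radians(15.8);O=np.array([.4885,.2163])
    d=P[:,:2]-O;X=d@[np.cos(a),np.sin(a)];Y=d@[-np.sin(a),np.cos(a)];Z=P[:,2]
    for lab,x0,x1 in[("near",-50,-34),("mid",-25,25),("far",34,50),("blk",-118,-88)]:
        m=(X>x0/1e3)&(X<x1/1e3)&(abs(Y)<.045)&(Z<.2)&(Z>.03);print(n,lab,m.sum())
        h,e=np.histogram(Z[m],bins=np.arange(.03,.2,.005));print("  z",{round(e[i],3):int(h[i]) for i in range(len(h)) if h[i]>3})
        for z0,z1 in[(.06,.08),(.1,.13),(.17,.2)]:
            k=m&(Z>z0)&(Z<z1)
            if k.sum()>8:print("   y",z0,k.sum(),np.percentile(Y[k],[2,50,98]),"x",np.percentile(X[k],[2,50,98]),"z",np.percentile(Z[k],[5,50,95]))
    b=P[(Z>.018)&(Z<.03)&(X<.08)&(X>-.13)&(abs(Y)<.045)]
    c,wh,ang=cv2.minAreaRect(b[:,:2].astype(np.float32)*1000);print(n,np.round(c,1),np.round(wh,1),ang)
E
```

```text
time_s: 7.35
position: [0.4919, 0.218, 0.3466]
tool_rot: [[-0.962, -0.274, -0.002], [-0.274, 0.962, -0.001], [0.003, 0.0, -1.0]]
ft_force: [-0.3, -0.4, -0.4]
grip_width: 0.0134
gripper_force: 68.5
time_s: 7.55
position: [0.4924, 0.2162, 0.3474]
tool_rot: [[-0.962, -0.272, -0.001], [-0.272, 0.962, -0.0], [0.001, -0.0, -1.0]]
ft_force: [-0.3, 1.1, -0.5]
grip_width: 0.0133
gripper_force: 68.5
[0.4924 0.2162 0.3474] [[-0.9623 -0.2719 -0.0008]
 [-0.2719  0.9623 -0.0005]
 [ 0.0009 -0.0003 -1.    ]] [-0.2589  1.0879 -0.4625]
wrist near 1692
  z {np.float64(0.065): 4, np.float64(0.075): 4, np.float64(0.085): 4, np.float64(0.095): 4, np.float64(0.105): 7, np.float64(0.11): 65, np.float64(0.115): 101, np.float64(0.12): 197, np.float64(0.18): 10, np.float64(0.185): 439, np.float64(0.19): 845}
   y 0.06 11 [0.0145 0.0151 0.0161] x [-0.0457 -0.0437 -0.0405] z [0.068  0.0743 0.0769]
   y 0.1 373 [-0.015   0.0156  0.0217] x [-0.0445 -0.0397 -0.0342] z [0.1116 0.1203 0.1239]
   y 0.17 1294 [-0.0081 -0.0003  0.0072] x [-0.0497 -0.0421 -0.0344] z [0.1865 0.1907 0.1925]
wrist mid 4072
  z {np.float64(0
[... 1544 characters left out ...]
   y 0.17 20 [-0.0095 -0.0039  0.0049] x [0.0344 0.0426 0.0479] z [0.1855 0.1899 0.1925]
scene blk 37
  z {np.float64(0.035): 5, np.float64(0.06): 4, np.float64(0.09): 4}
   y 0.1 13 [-0.0187 -0.0082  0.0236] x [-0.1127 -0.0987 -0.0899] z [0.1085 0.1189 0.1279]
scene [468.4 213.6] [190.   69.5] 16.28490447998047
top near 27
  z {np.float64(0.185): 10, np.float64(0.19): 5}
   y 0.17 23 [-0.0108 -0.0042  0.0041] x [-0.049  -0.0427 -0.0349] z [0.184  0.1896 0.1969]
top mid 10
  z {}
top far 0
  z {}
top blk 33
  z {np.float64(0.105): 7, np.float64(0.11): 7}
   y 0.1 18 [-0.0348 -0.0325 -0.0286] x [-0.1166 -0.1031 -0.0895] z [0.1034 0.1103 0.1161]
top [440.8 203.1] [86.6 70. ] 15.864978790283203
```

```bash
python3 - <<'E'
import numpy as np
np.set_printoptions(precision=4,suppress=True)
a=np.radians(15.8);O=np.array([.4885,.2163])
for n in["wrist","scene"]:
    P=np.load(f"c_{n}.npy").reshape(-1,3);d=P[:,:2]-O;X=d@[np.cos(a),np.sin(a)];Y=d@[-np.sin(a),np.cos(a)]-.0032;Z=P[:,2]
    for l,m in[("blocktop",(abs(Z-.110)<.004)&(X<-.06)),("clip",(Z>.108)&(Z<.128)&(abs(X+.042)<.025)&(abs(Y)<.03)),("clipfar",(Z>.1)&(Z<.128)&(abs(X-.042)<.025)&(abs(Y)<.03)),("handle+caps",(Z>.17)&(Z<.2)&(X<-.02)),("base",(abs(Z-.024)<.004))]:
        m=m&(abs(Y)<.04)&(abs(X)<.2)
        if m.sum()>5:print(n,l,m.sum(),"X",np.percentile(X[m],[1,50,99]),"Y",np.percentile(Y[m],[1,50,99]))
    for x in[-.05,-.03,.03,.05]:
        m=(Z>.17)&(Z<.197)&(abs(X-x)<.004)&(abs(Y)<.02)
        if m.sum()>5:print(n,"handle",x,np.median(Y[m]),np.percentile(Z[m],95))
E
```

```text
wrist blocktop 4763 X [-0.1145 -0.0989 -0.0845] Y [-0.0338  0.0012  0.0343]
wrist clip 412 X [-0.0445 -0.039  -0.0326] Y [-0.0183  0.0124  0.0187]
wrist handle+caps 4795 X [-0.0723 -0.0511 -0.0207] Y [-0.013  -0.0035  0.0057]
wrist base 4772 X [-0.0842 -0.0124  0.0675] Y [-0.0345  0.0173  0.0348]
wrist handle -0.05 -0.003876810441418164 0.19233314847836264
wrist handle -0.03 -0.0034729234604743715 0.19239699480745925
wrist handle 0.03 -0.0034934852590614283 0.19200436856408457
wrist handle 0.05 -0.003498288009271131 0.1918665457158076
scene blocktop 7 X [-0.1139 -0.093  -0.0852] Y [-0.0329  0.0173  0.0181]
scene clip 11 X [-0.0424 -0.0368 -0.0335] Y [-0.0194 -0.0142 -0.0077]
scene handle+caps 7 X [-0.0317 -0.0232 -0.0207] Y [-0.0057 -0.      0.0006]
scene base 291 X [-0.087   0.0029  0.0741] Y [-0.0351 -0.0206  0.0331]
scene handle 0.03 -0.006617669933589027 0.19375776204532247
scene handle 0.05 -0.00706813917282758 0.19344735987818948
```

```bash
python3 -m creep '0 0 0 -0.07 0.12 0.3 5;0 0 0 -0.07 0.12 0.8 5;0 0 0 -0.07 0.12 1.3 5;0 0 0 -0.07 0.12 1.7 5;0 0 0 -0.07 0.12 1.9 5;0 0 0 -0.07 0.12 2 5;0 0 0 -0.07 0.12 2 5;0 0 0 -0.07 0.12 2 5'; python3 - <<'E'
from h import *
np.set_printoptions(precision=4,suppress=True)
s=env.observe();print(s["position"],s["tool_rot"],s["ft_force"],s["wrist_torque"])
p=get_image("scene");cv2.imwrite("pics/sc2.png",cv2.resize(p["image"][150:270,250:390],None,fx=5,fy=5,interpolation=cv2.INTER_CUBIC))
p=get_image("wrist");P=cloud(p).reshape(-1,3)
a=np.radians(15.8);O=np.array([.4885,.2163]);d=P[:,:2]-O;X=d@[np.cos(a),np.sin(a)]-.0035;Y=d@[-np.sin(a),np.cos(a)]-.0032;Z=P[:,2]
for l,m in[("clip",(Z>.105)&(Z<.1275)&(abs(X+.042)<.008)&(abs(Y)<.03)&(abs(Y)>.0115)),("clip2",(Z>.09)&(Z<.12)&(abs(X-.042)<.02)&(abs(Y)<.03)&(abs(Y)>.0115)),("handle",(Z>.115)&(Z<.14)&(X<-.02)&(X>-.08)&(abs(Y)<.0105)),("base",(abs(Z-.024)<.004)),("blk",(abs(Z-.11)<.003)&(X<-.08))]:
    m=m&(abs(Y)<.04)&(abs(X)<.2)
    if m.sum()>5:print(l,m.sum(),"X",np.percentile(X[m],[1,50,99]),"Y",np.percentile(Y[m],[1,50,99]),"Z",np.percentile(Z[m],[5,50,97]))
E
```

```text
time_s: 8.5
position: [0.4934, 0.2211, 0.2882]
tool_rot: [[-0.962, -0.273, 0.001], [-0.273, 0.962, 0.0], [-0.001, -0.0, -1.0]]
ft_force: [-0.3, -1.0, -1.3]
grip_width: 0.0133
gripper_force: 68.5
[0.4934 0.2211 0.2882] [[-0.9621 -0.2727  0.0009]
 [-0.2727  0.9621  0.0002]
 [-0.0009 -0.0001 -1.    ]] [-0.2785 -1.0139 -1.2775] [ 0.0324  0.0437 -0.0089]
clip 898 X [-0.048  -0.0425 -0.0361] Y [-0.0181  0.0116  0.0186] Z [0.1159 0.1208 0.1241]
clip2 15 X [0.0438 0.0457 0.0484] Y [0.0118 0.0124 0.0131] Z [0.1158 0.1163 0.1177]
handle 4852 X [-0.0732 -0.0514 -0.0207] Y [-0.0086  0.0006  0.0097] Z [0.128  0.1324 0.1354]
base 7414 X [-0.088  -0.0437  0.0434] Y [-0.0343  0.0003  0.0348] Z [0.0228 0.0242 0.0255]
blk 7907 X [-0.1137 -0.1    -0.0881] Y [-0.0337  0.0023  0.0343] Z [0.109  0.1104 0.1119]
```

View pics/sc2.png

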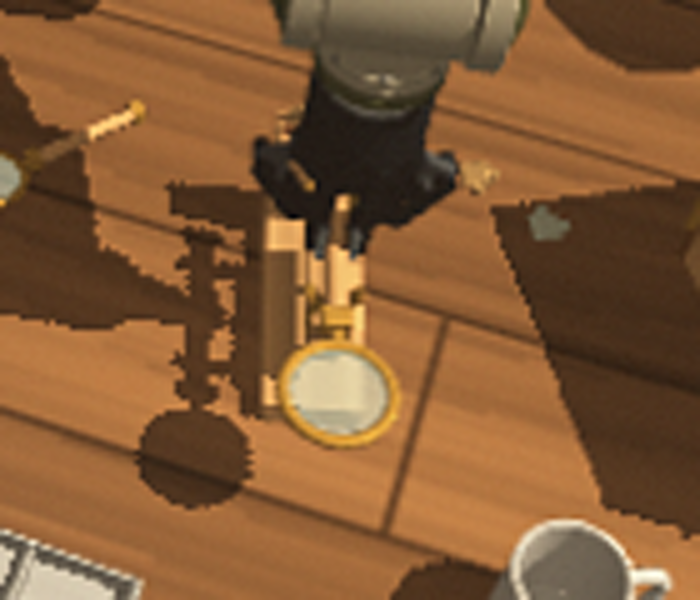

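```bash
python3 -m creep '0 0 0 0 0 0.15 5;0 0 0 0 0 0.33 5;0 0 0 0 0 0.33 5;0 0 0 0 0 0.33 5' | grep -E "posi|ft_f"; python3 -m creep '0 0 0 0 0 0.05 5;0 0 0 0 0 0.1 5;0 0 0 0 0 0.1 5'| grep -E "posi|ft_f"
```

```text
position: [0.4934, 0.221, 0.2776]
ft_force: [2.8, -0.6, -1.8]
position: [0.4936, 0.2211, 0.2761]
ft_force: [0.5, -1.7, 8.4]
```

```bash
python3 -m creep '0 0 0 0 0 0.033 5;0 0 0 0 0 0.033 5;0 0 0 0 0 0.033 5'| grep -E "posi|ft_f|rot"; python3 -m creep '0 0 0 0 0 0.033 5;0 0 0 0 0 0.033 5;0 0 0 0 0 0.033 5'| grep -E "posi|ft_f|grip"; python3 -c "
from h import *
print(env.observe()['wrist_torque'])"
```

```text
position: [0.4936, 0.2211, 0.2752]
tool_rot: [[-0.962, -0.273, 0.003], [-0.273, 0.962, 0.0], [-0.003, -0.0, -1.0]]
ft_force: [0.1, -2.4, 9.2]
position: [0.4937, 0.2211, 0.2741]
ft_force: [1.8, -1.1, 7.6]
grip_width: 0.0134
gripper_force: 69.5
[-0.24428295 -0.13500911  0.02822074]
```

```bash
python3 -m creep '0 0 0 0 0 0.025 5;0 0 0 0 0 0.05 5;0 0 0 0 0 0.05 5'| grep -E "posi|ft_f|rot"; python3 -m creep '0 0 0 0 0 0.025 5;0 0 0 0 0 0.05 5;0 0 0 0 0 0.05 5'| grep -E "posi|ft_f|rot"
```

```text
position: [0.4936, 0.2211, 0.2723]
tool_rot: [[-0.962, -0.273, 0.003], [-0.273, 0.962, 0.0], [-0.003, -0.0, -1.0]]
ft_force: [1.8, -1.4, 5.1]
position: [0.4934, 0.2211, 0.2701]
tool_rot: [[-0.962, -0.273, 0.001], [-0.273, 0.962, -0.0], [-0.001, -0.0, -1.0]]
ft_force: [2.4, -1.0, 2.3]
```

```bash
python3 -m creep '0 0 0 0 0 0.03 5;0 0 0 0 0 0.06 5;0 0 0 0 0 0.06 5'| grep -E "posi|ft_f"; python3 -m creep '0 0 0 0 0 0.03 5;0 0 0 0 0 0.05 5;0 0 0 0 0 0.05 5'| grep -E "posi|ft_f|rot"
```

```text
position: [0.4932, 0.221, 0.2676]
ft_force: [2.4, -1.2, -1.7]
position: [0.4931, 0.2211, 0.2663]
tool_rot: [[-0.962, -0.273, -0.001], [-0.273, 0.962, -0.0], [0.001, -0.0, -1.0]]
ft_force: [0.6, -2.5, -1.4]
```

```bash
python3 -m creep '0 0 0 0 0 0.03 5;0 0 0 0 0 0.04 5;0 0 0 0 0 0.04 5'| grep -E "posi|ft_f|rot"; python3 -m creep '0 0 0 0 0 0.02 5;0 0 0 0 0 0.035 5;0 0 0 0 0 0.035 5'| grep -E "posi|ft_f|rot"
```

```text
position: [0.4931, 0.2211, 0.2657]
tool_rot: [[-0.962, -0.273, -0.0], [-0.273, 0.962, -0.0], [0.0, -0.0, -1.0]]
ft_force: [-2.9, -2.8, 4.1]
position: [0.4931, 0.2211, 0.2656]
tool_rot: [[-0.962, -0.273, 0.001], [-0.273, 0.962, 0.0], [-0.001, -0.0, -1.0]]
ft_force: [-5.4, -3.1, 14.0]
```

```bash
python3 -c "
from h import *
print(env.observe()['wrist_torque'])"; python3 -m creep '0 0 0 0 0 -0.03 5;0 0 0 0 0 -0.03 5;0 0 0 0 0 -0.03 40;0 0 0 0 0 -0.03 40;0 0 0 0 0 -0.03 40;0 0 0 0 0 -0.03 40;0 0 0 0 0 -0.03 40' 20 | grep -E "posi|ft_f|wid";  python3 -m creep '0 0 0 0 0 -0.3 40;0 0 0 0 0 -1 40;0 0 0 0 0 -2 40;0 0 0 0 0 -3 40;0 0 0 0 0 -3.3 40;0 0 0 0 0 -3.3 40'; python3 - <<'E'
from h import *
np.set_printoptions(precision=4,suppress=True)
p=get_image("wrist");P=cloud(p).reshape(-1,3)
cv2.imwrite("pics/w9.png",p["image"])
a=np.radians(15.8);O=np.array([.4885,.2163]);d=P[:,:2]-O;X=d@[np.cos(a),np.sin(a)]-.0035;Y=d@[-np.sin(a),np.cos(a)]-.0032;Z=P[:,2]
for x in[-.067,-.055,-.03,-.01,.01,.03,.055,.067]:
    m=(Z>.095)&(Z<.125)&(abs(X-x)<.004)&(abs(Y)<.0125)
    if m.sum()>5:print(x,m.sum(),np.percentile(Y[m],[2,50,98]),np.percentile(Z[m],[50,97]))
m=(Z>.1)&(Z<.125)&(X<-.02)&(X>-.085)&(abs(Y)<.0105);print(np.percentile(X[m],[.5,2]))
E
```

```text
[-0.63277844  0.88490005 -0.03566441]
position: [0.4933, 0.2212, 0.2651]
ft_force: [-0.7, -0.2, -0.2]
grip_width: 0.0399
time_s: 13.0
position: [0.4932, 0.2211, 0.3656]
tool_rot: [[-0.962, -0.273, 0.003], [-0.273, 0.962, 0.001], [-0.003, -0.0, -1.0]]
ft_force: [0.2, 0.3, 0.5]
grip_width: 0.0402
gripper_force: 0.0
-0.067 336 [-0.0089  0.0007  0.0104] [0.1119 0.1132]
-0.055 247 [-0.0071  0.0011  0.0086] [0.1088 0.1109]
-0.03 209 [-0.0065  0.0011  0.008 ] [0.1089 0.1108]
-0.01 197 [-0.0067  0.0011  0.0082] [0.109  0.1109]
0.01 193 [-0.007   0.0011  0.0084] [0.1086 0.1108]
0.03 176 [-0.0072  0.0003  0.0086] [0.109  0.1105]
0.055 149 [-0.0065  0.0003  0.008 ] [0.1088 0.1106]
0.067 192 [-0.009   0.0012  0.0105] [0.1118 0.1129]
[-0.0736 -0.0729]
```

View pics/w9.png

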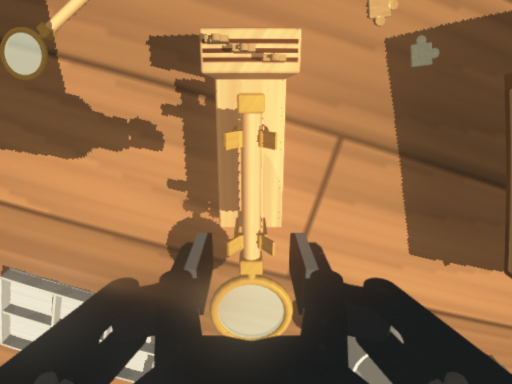

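The picture shows the handle level and central in both clips, at (250,138) and (250,243). The lens is out over the open end at (252,308), and the gripper is clear.

```bash
python3 -c "
from rig import job
print(job.close_job())"
```

```text
the job is handed in; nothing more can be done
None
```

The job is handed in: the magnifier's handle is pressed home in both spring clips with the lens over the open end. In the last wrist view the handle sat level and centred. The wrist force peaked at about 15 N in my readings, and the arm is clear of everything. I could not read the cork-pad joints directly, and the judge returned no verdict.

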